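# Putting away the wooden spacing blocks after a print run

## Task

Put the printer's three wooden spacing blocks away, each flat and lengthwise inside its own tray: the shortest in the shortest fixed tray, the middle one in the middle-length fixed tray, the longest in the loose tray. Before the longest block goes in, the loose tray must be stacked, empty, on the base with the steel corner irons, sitting fully home between all four. Leave the ink tin, the mallet and the steel quoin where they are.

Things in the scene. Friction and masses are not known exactly. Their poses are not given: they have to be found in the camera images.
- loose_tray: Loose brown wooden tray with a dark bed, in the near row with the blocks; the longest, thickest brown tray, no irons. Outside 130 (x) x 60 (y) x 22 mm high, inside 120 x 48, end walls 5, side walls 6 thick. Bed 16 mm above its flat underside, rim 22 (6 mm lip). About 130 g; grip across its 60 mm width at mid-length. Origin: centre of its underside, z up.
- base_tray: Fixed base: dark hollow wooden tray 130 (x) x 60 (y) mm, rim 24 mm above the stone (the loose tray rests on this rim), with a steel angle iron at each corner, 3 mm clear of the loose tray all round, 22 mm along each side, straight up to 34 mm, then flared out to about 43 mm. Loose tray goes in either way round, x along x. Origin: centre of its underside, on the stone, z up.
- medium_tray: Middle-length tray, fixed to the stone in the far row: brown wood with a dark bed, no irons; outside 105 (x) x 60 (y) mm, inside 95 x 48. Bed 6 mm above the stone, rim 12 (6 mm lip). The middle-length block belongs here, lengthwise along x. Origin: centre of its underside, on the stone, z up.
- short_tray: Shortest tray, fixed to the stone in the far row: brown wood with a dark bed, no irons; outside 80 (x) x 60 (y) mm, inside 70 x 48. Bed 6 mm above the stone, rim 12 (6 mm lip). The shortest block belongs here, lengthwise along x. Origin: centre of its underside, on the stone, z up.
- long_block: Longest block of pale bare wood, 100 mm long (its x axis) x 28 mm wide (y) x 26 mm high (z), lying flat on the stone. Origin: centre of its underside, z up. Loose, about 70 g.
- medium_block: Middle-length block of pale bare wood, 75 mm long (its x axis) x 28 mm wide (y) x 26 mm high (z), lying flat on the stone. Origin: centre of its underside, z up. Loose, about 52 g.
- short_block: Shortest block of pale bare wood, 50 mm long (its x axis) x 28 mm wide (y) x 26 mm high (z), lying flat on the stone. Origin: centre of its underside, z up. Loose, about 35 g.
- ink_tin: Bystander: closed round ink tin, 76 mm diameter, 50 mm high, beyond the trays. Origin: centre of its underside. Leave alone.
- mallet: Bystander: wooden mallet lying on the stone at the right of the work (-y side), head about 62 x 100 x 60 mm high centred at x = +60 mm of its frame, round handle 24 mm thick from x = -120 to +30 mm. Origin on the stone. Leave alone.
- quoin: Bystander: steel quoin (locking wedge), a bar 90 x 29 x 18 mm high with two round black key holes, at the left of the work (+y side). Origin: centre of its underside. Leave alone.
There are look-alikes about, which are no part of the job. Leave any orange or purple look-alike of the long_block alone.

How it is judged:
By the outcome, as a careful person would: the job done as asked, in the order asked, and still so for the second after the job is handed in, with the robot touching nothing.
It also fails if it takes over 112 s, if anything falls off the work surface, if the arm or the gripper's body presses on something with over 40 N, if the wrist force passes 120 N, or if a joint passes its speed limit or range.

## Robot

A 7-joint arm with a two-finger parallel gripper is mounted at the origin on the work surface. World frame = base frame: x ahead of the robot, y to its left, z up, the work surface at z = 0. Lengths are in mm, angles in rad, forces in N, time in s.
With the tool pointing down it reaches from about 425 to 875 mm from the base axis. Payload 8.4 kg.
Tool frame: the origin (TCP) lies on the centre line of the jaws, within the pads' length; the fingertips stand 8 mm ahead of it and the grasp point (between the pads) lies 11 mm behind it (robot.tcp_to_tips is the distance from the TCP to the fingertips, in mm); z points along the fingers, y is the line along which they close (so a half turn about z gives the same grasp; the last joint's range is limited). The gripper opens to 85 mm and grips with 20 to 120 N. Pads are 22 mm wide; open, the fingers measure 114 mm over their backs; the gripper's body (76 mm by 85 mm) begins 54 mm behind the grasp point. The pads swing forward as they close: fully open they stand 13 mm farther back than shut.
Start: joints at [-1.355, 0.333, 0.04, 1.465, -0.013, 1.343, -0.059], TCP at [201.258, 618.028, 215.708] pointing down, gripper open.
Joint ranges: [-2.58, 2.58], [-0.38, 2.09], [-1.3, 1.39], [0.25, 2.4], [-1.5, 4.64], [0.08, 2.09], [-2.65, 2.65]. Speed limits (rad/s): [2.22, 2.22, 2.79, 2.79, 3.14, 3.14, 3.14].

## Interface

Orientations are given as a unit quaternion [w, x, y, z].
In Python, from plant import telemetry, eyes, ticket, robot gives the robot as it stands. The module is installed in compiled form; this text tells all that it offers.
- The arm moves only by the shell command python3 -m jog 'ROWS' [FORCE]. ROWS is JSON, a list of rows, each an object with "linear": the shift along the tool's x, y, z in mm, a list of three; "twist": the turn, a rotation vector about the tool's x, y, z in rad, a list of three; "claw": the opening, from -1 (shut) to 1 (fully open). A call has 1 to 5 rows; each row is the pose to reach, as a shift and turn from the pose commanded when the call began, along the tool's axes at that moment; what a row does not reach only later rows make up. A row lasts 1/8 s, in which the tool goes at most 62.5 mm and 10.7 degrees, less where a joint would pass 70% of its speed; a pose out of reach is approached as far as the arm can. A call with a gripper value outside its range is refused whole. The fingers move at their own pace and stop on an object; FORCE is the grip in N (left out, the last holds). Time passes only in rows, so rows that repeat a pose let the fingers close. It gives the time, the measured TCP pose, the force, the opening and the grip force at its end, in the units of the state.
- telemetry.sense(): the state, without advancing time (a new reading comes with each control period).
- eyes.camera(name): name is "scene" or "top"; returns a dict with "img" (420x560x3 uint8, blue, green, red), "range_z" (420x560 float32, mm along the optical axis (not along the pixel's ray), 0 where there is no reading), "fx", "fy", "cx", "cy" (pixels), "k1" (the pictures are not rectified: a ray, as slopes to the right and down, at radius r is drawn at 1 + k1 r^2 times it, then the intrinsics apply), "extrinsics" (4x4, takes a point from camera to world coordinates). Camera axes: x right, y down, z forward; pixel columns grow to the right and rows downward; lengths in mm; the calibration is good to about 2 mm. A picture is of the moment at which its call begins.
- ticket.hand_in(): hands the job in; it is judged then, once.
The state is a dict: "t": time; "qpos": joint angles; "joint_vel": joint speeds; "joint_torque": joint torques, N m; "tool_pos": TCP position; "tool_rot": TCP orientation; "ft_force": force on the tool from outside, world axes, zero at the start; "moment": the same for the moment, N m; "finger_gap": opening from 0.0 (shut) to 1.0 (fully open); "grip_force": force on a finger pad.
Only numpy, scipy, OpenCV 4.12 (cv2) and the standard library are available. Lean on these libraries where they do the work, as an engineer would, in place of code of your own. Each camera call takes 0.05 s, during which the arm holds its last target. There are 200 camera calls.

## Working session

There is one attempt and no reset: what is moved stays moved. The work goes in short steps, Python scripts to look and compute and a shell command to move; the robot and the scene stay as the last step left them, time stands still between calls to the robot, and variables do not carry over. Pictures are saved under pics/ and viewed, at most 14 in all, crops included, and the job is handed in when it is done.

```bash
mkdir -p pics; cat > h.py <<'E'
import numpy as np, cv2
from plant import telemetry, eyes, ticket, robot
from scipy.spatial.transform import Rotation as R
def cam(n):
    c=eyes.camera(n); np.save(f'/tmp/{n}.npy',c,allow_pickle=True); return c
def load(n): return np.load(f'/tmp/{n}.npy',allow_pickle=True).item()
def rays(c,uv):
    K=np.array([[c['fx'],0,c['cx']],[0,c['fy'],c['cy']],[0,0,1.]])
    return cv2.undistortPoints(np.array(uv,float).reshape(-1,1,2),K,np.array([c['k1'],0,0,0.])).reshape(-1,2)
def onz(c,uv,z):
    "pixels to world on plane height z"
    T=np.array(c['extrinsics']); d=np.c_[rays(c,uv),np.ones(len(uv))]@T[:3,:3].T; o=T[:3,3]
    return o+d*((z-o[2])/d[:,2])[:,None]
def cloud(c):
    T=np.array(c['extrinsics']); h,w=c['range_z'].shape
    u,v=np.meshgrid(np.arange(w),np.arange(h)); r=rays(c,np.c_[u.ravel(),v.ravel()])
    z=c['range_z'].ravel()[:,None]
    return (np.c_[r,np.ones(len(r))]*z@T[:3,:3].T+T[:3,3]).reshape(h,w,3)
def mv(x,y,z,yaw=None):
    "rows shift in tool axes to world target (tool y-axis yaw)"
    s=telemetry.sense(); q=s['tool_rot']; r=R.from_quat([q[1],q[2],q[3],q[0]])
    print('shift',r.inv().apply(np.array([x,y,z])-s['tool_pos']).round(1))
E
python3 - <<'E'
from h import *
for n in('top','scene'):
    c=cam(n); cv2.imwrite(f'pics/{n}1.png',cv2.resize(c['img'],(784,588)))
    print(n,c['fx'],c['cx'],c['cy'],c['k1'],np.array(c['extrinsics']).round(2).tolist())
s=telemetry.sense();print(s,robot.tcp_to_tips)
E
```

```text
top 501.35706826100574 280.7787432149404 210.54045040930862 -0.1551092814057193 [[0.02, -0.98, 0.19, 314.02], [-1.0, -0.02, -0.01, -1.28], [0.02, -0.19, -0.98, 1260.53], [0.0, 0.0, 0.0, 1.0]]
scene 462.6047859700143 278.0025164652899 202.5890233237623 -0.0682350414309236 [[0.18, 0.79, -0.58, 1338.99], [0.98, -0.16, 0.1, -144.92], [-0.01, -0.59, -0.81, 1114.2], [0.0, 0.0, 0.0, 1.0]]
{'t': 0.1, 'qpos': array([-1.35520894,  0.33384098,  0.03987914,  1.46618885, -0.01341947,
        1.34327338, -0.05851174]), 'joint_vel': array([-0.00070038, -0.00327365,  0.00041773, -0.00321325,  0.0006037 ,
       -0.00138096,  0.001248  ]), 'joint_torque': array([ 5.52976722e-03, -6.60022116e+01,  1.37143772e+00, -4.06472254e+01,
        1.73435599e-02,  8.89844581e-03,  1.85274695e-05]), 'tool_pos': array([201.13814094, 617.64547504, 214.90686085]), 'tool_rot': array([-7.37734140e-05,  1.56763048e-01,  9.87635978e-01, -7.18481986e-04]), 'ft_force': array([ 1.23357103, -0.20212489, -0.23659347]), 'moment': array([ 0.00463143, -0.0234832 ,  0.0043547 ]), 'grip_force': 0.0, 'finger_gap': 0.999657841936812} 8.0
```

View pics/top1.png

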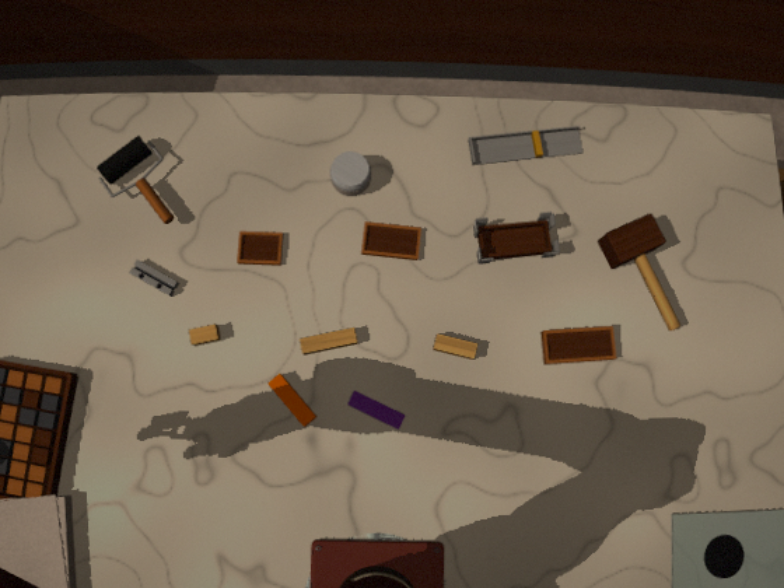

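View pics/scene1.png

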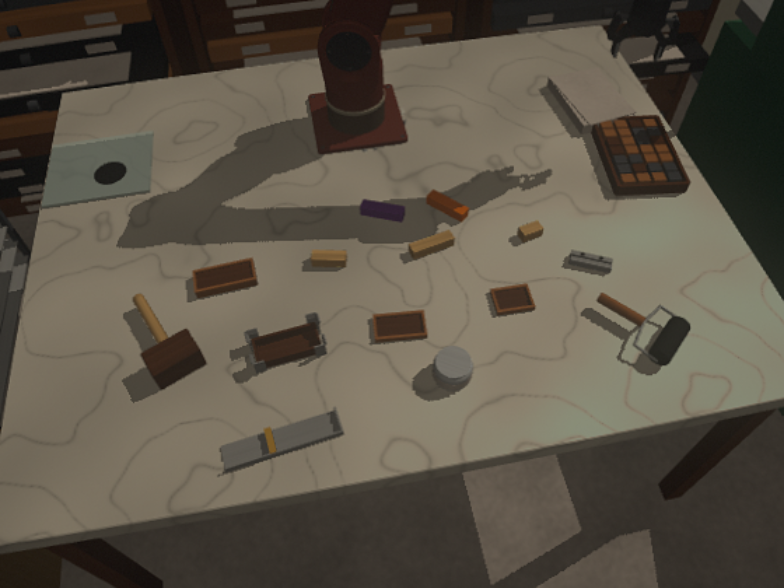

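The top view shows, at 1.4x pixels, pale blocks at (204,334), (328,340) and (456,345), which look like the short, long and medium ones. The loose tray is at (579,345). The short tray is at (260,248), the medium tray at (391,240) and the base with irons at (514,240). The orange (292,400) and purple (376,409) look-alikes are to be left alone. Next I measure by height and confirm in one crop.

```bash
python3 - <<'E'
from h import *
c=load('top'); P=cloud(c); hsv=cv2.cvtColor(c['img'],cv2.COLOR_BGR2HSV)
m=((P[...,2]>5)&(c['range_z']>0)).astype(np.uint8)
m[:150]=0; m[:,:120]=0; m[275:]=0
n,l,st,ce=cv2.connectedComponentsWithStats(m)
for i in range(1,n):
    if st[i,4]<100: continue
    q=P[l==i]; zt=np.percentile(q[:,2],90)
    ys,xs=np.where(l==i)
    w=onz(c,np.c_[xs,ys],zt)  # outline at top height
    r=cv2.minAreaRect(w[:,:2].astype(np.float32))
    print((ce[i]*1.4).round(),st[i,4],'ztop',zt.round(1),'rect',np.round(r[0],1),np.round(r[1],1),round(r[2],1))
cv2.imwrite('pics/crop.png',cv2.resize(c['img'][155:270,125:485],(792,253),interpolation=cv2.INTER_CUBIC))
E
```

```text
[516. 237.] 913 ztop 40.0 rect [ 657.5 -238.8] [ 84.4 152.3] 7.0
[640. 257.] 1626 ztop 60.9 rect [ 586.4 -476. ] [209.5 122.4] 24.2
[390. 240.] 676 ztop 13.2 rect [652.1 -12.2] [105.8  61.5] 85.3
[259. 247.] 540 ztop 13.2 rect [633.1 228.9] [61.1 82.8] 1.1
[204. 335.] 270 ztop 28.2 rect [466.8 317.1] [32.7 57. ] 9.1
[578. 345.] 1234 ztop 22.0 rect [ 464.7 -354.1] [ 61.9 136.5] 5.7
[328. 340.] 481 ztop 28.5 rect [461.7  94.7] [31.7 97.8] 12.1
[454. 346.] 373 ztop 28.1 rect [ 457.1 -128.1] [78.2 30.3] 77.0
```

View pics/crop.png

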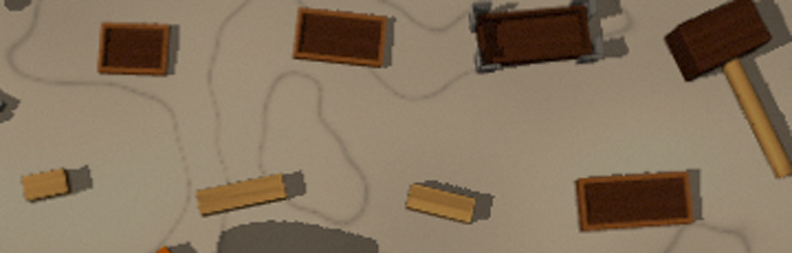

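```bash
python3 - <<'E'
from h import *
for nm in('top','scene'):
    c=load(nm); P=cloud(c); ok=c['range_z']>0
    print(nm)
    for name,x,y,zt,lo,hi,rad in [('short',467,320,26,20,32,45),('medium',457,-128,26,20,32,60),('long',462,95,26,20,32,75),('loose',465,-354,22,17,28,90),
      ('stray',633,229,12,9,18,60),('mtray',652,-12,12,9,18,72),('baserim',657,-239,24,18,29,90),('irons',657,-239,43,32,52,100)]:
        m=ok&(P[...,2]>lo)&(P[...,2]<hi)&(np.hypot(P[...,0]-x,P[...,1]-y)<rad)
        ys,xs=np.where(m); w=onz(c,np.c_[xs,ys],zt)
        r=cv2.minAreaRect(w[:,:2].astype(np.float32))
        print(name,m.sum(),'z',np.median(P[m][:,2]).round(1),'rect',np.round(r[0],1),np.round(r[1],1),round(r[2],1))
        if name in('baserim','irons'):
            l,k=cv2.connectedComponents(m.astype(np.uint8))
            for i in range(1,l):
                q=w[k[ys,xs]==i]
                if len(q)>8: print('   ',len(q),q[:,:2].mean(0).round(1))
c=load('top'); 
cv2.imwrite('pics/base.png',cv2.resize(c['img'][145:195,330:405],(750,500),interpolation=cv2.INTER_CUBIC))
E
```

```text
top
short 233 z 25.3 rect [467.8 319.3] [28.7 52.4] 13.6
medium 336 z 25.3 rect [ 457.9 -130. ] [75.3 28.5] 77.0
long 441 z 25.4 rect [463.1  95.4] [28.7 97.6] 13.1
loose 565 z 19.6 rect [ 464.  -355.5] [ 60.8 133.8] 4.4
stray 251 z 11.3 rect [633.7 229. ] [82.2 61.3] 89.4
mtray 304 z 11.2 rect [652.5 -11.8] [104.9  61.3] 85.1
baserim 404 z 22.9 rect [ 657.7 -238.9] [ 71.8 141.1] 7.2
    388 [ 660.3 -242.2]
irons 188 z 39.8 rect [ 658.6 -239.6] [ 79.7 149. ] 6.7
    57 [ 694.6 -299.2]
    50 [ 681.9 -172.6]
    43 [ 637.8 -308.8]
    38 [ 620.3 -177.5]
scene
short 128 z 25.6 rect [472.6 318.5] [31.9 53.1] 14.0
medium 199 z 25.0 rect [ 462.8 -129.5] [75.6 31.8] 74.6
long 263 z 25.1 rect [468.   93.7] [ 33.6 101.6] 12.1
loose 395 z 19.6 rect [ 468.6 -356.3] [ 66.8 131.9] 3.4
stray 175 z 10.9 rect [636.3 228.2] [81.3 63.3] 88.7
mtray 219 z 11.3 rect [655.4 -12.8] [102.1  62.9] 85.1
baserim 367 z 22.9 rect [ 663.  -239.6] [ 79.4 141.8] 5.8
    228 [ 641.6 -244.1]
    135 [ 690.2 -236.5]
irons 169 z 39.3 rect [ 661.6 -239.4] [ 82.4 150.2] 6.6
    48 [ 623.7 -179.5]
    55 [ 639.9 -306.5]
    32 [ 684.6 -169.7]
    34 [ 700.5 -301.6]
```

View pics/base.png

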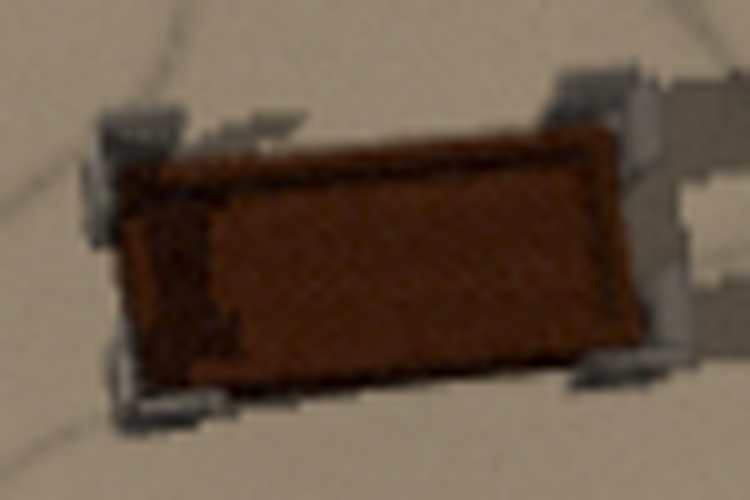

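```bash
cat >> h.py <<'E'
def to(x,y,z,ya):
    "shift & twist from the measured pose to TCP target with tool-y at world angle ya deg"
    s=telemetry.sense(); q=s['tool_rot']; r=R.from_quat([q[1],q[2],q[3],q[0]])
    ty=r.apply([0,1,0]); a=np.degrees(np.arctan2(ty[1],ty[0])); d=(a-ya+90)%180-90
    tz=r.apply([0,0,1])
    print('t',round(s['t'],2),'pos',s['tool_pos'].round(1),'yang',a.round(1),'tilt',tz[:2].round(3),'shift',r.inv().apply(np.array([x,y,z])-s['tool_pos']).round(1),'twist',np.radians(d).round(3),'F',s['ft_force'].round(1),'gap',round(s['finger_gap'],3),'grip',round(s['grip_force'],1), 'q7',s['qpos'].round(2)[[0,6]])
E
python3 -c "
from h import *
to(468,319,110,12)"
```

```text
t 0.1 pos [201.1 617.6 214.9] yang 72.0 tilt [-0.    -0.001] shift [-346.2 -201.2  105.2] twist 1.047 F [ 1.2 -0.2 -0.2] gap 1.0 grip 0.0 q7 [-1.36 -0.06]
```

```bash
python3 -m jog '[{"linear":[-60,-30,10],"twist":[0,0,0.18],"claw":1},{"linear":[-110,-60,30],"twist":[0,0,0.36],"claw":1},{"linear":[-160,-90,45],"twist":[0,0,0.54],"claw":1},{"linear":[-210,-120,60],"twist":[0,0,0.72],"claw":1},{"linear":[-260,-150,75],"twist":[0,0,0.9],"claw":1}]' 40; python3 -c "
from h import *
to(468,319,60,12)"
```

```text
t: 0.72
tool_pos: [403.0, 393.0, 140.1]
tool_rot: [-0.0, 0.573, 0.819, -0.0]
ft_force: [1.4, 0.9, 0.3]
finger_gap: 0.999
grip_force: 0.0
t 0.72 pos [403.  393.  140.1] yang 20.0 tilt [-0. -0.] shift [-91.7  35.7  80.1] twist 0.14 F [1.4 0.9 0.3] gap 0.999 grip 0.0 q7 [-1.11 -0.44]
```

```bash
python3 -m jog '[{"linear":[-46,18,40],"twist":[0,0,0.07],"claw":1},{"linear":[-91.7,35.7,70],"twist":[0,0,0.14],"claw":1},{"linear":[-91.7,35.7,100],"twist":[0,0,0.14],"claw":1},{"linear":[-91.7,35.7,121],"twist":[0,0,0.14],"claw":1},{"linear":[-91.7,35.7,121],"twist":[0,0,0.14],"claw":-1}]' 40; python3 -m jog '[{"linear":[0,0,0],"twist":[0,0,0],"claw":-1},{"linear":[0,0,0],"twist":[0,0,0],"claw":-1},{"linear":[0,0,0],"twist":[0,0,0],"claw":-1},{"linear":[0,0,0],"twist":[0,0,0],"claw":-1}]'; python3 -c "
from h import *
to(468,319,60,12)"
```

```text
t: 1.35
tool_pos: [466.2, 320.3, 18.0]
tool_rot: [-0.0, 0.627, 0.779, -0.002]
ft_force: [0.3, 0.4, 0.5]
finger_gap: 0.82
grip_force: 0.0
t: 1.85
tool_pos: [467.6, 321.6, 20.1]
tool_rot: [0.0, 0.627, 0.779, 0.0]
ft_force: [-0.4, 0.8, -0.9]
finger_gap: -0.0
grip_force: 0.0
t 1.85 pos [467.6 321.6  20.1] yang 12.4 tilt [0. 0.] shift [ -2.6  -0.1 -39.9] twist 0.007 F [-0.4  0.8 -0.9] gap -0.0 grip 0.0 q7 [-0.97 -0.34]
```

```bash
python3 - <<'E'
from h import *
a=cam('scene');b=cam('top')
i1=cv2.resize(a['img'][100:230,310:460],(520,450)); i2=cv2.resize(b['img'][190:290,90:180],(280,311))
o=np.zeros((450,800,3),np.uint8);o[:,:520]=i1;o[:311,520:]=i2;cv2.imwrite('pics/g1.png',o)
E
```

```text
(no output)
```

View pics/g1.png

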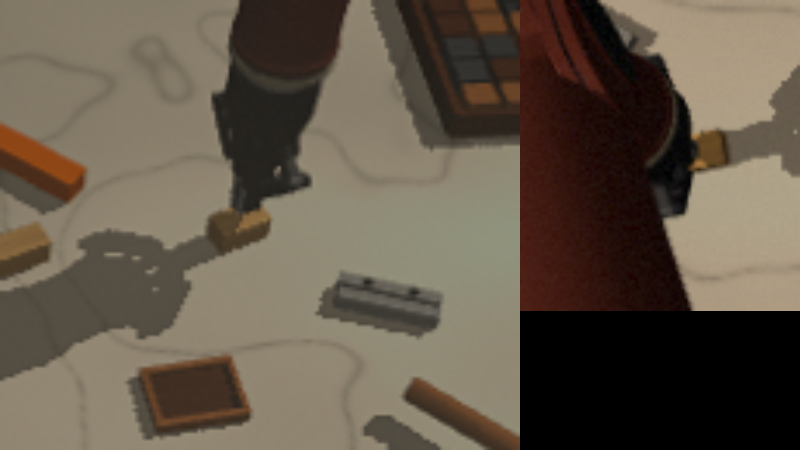

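The fingers shut fully, just behind or above the short block (crop 240,228), so the grip missed. I'll remeasure block against fingers.

```bash
python3 - <<'E'
from h import *
to(468,319,60,12)
for nm in('scene','top'):
    c=load(nm); P=cloud(c); hsv=cv2.cvtColor(c['img'],cv2.COLOR_BGR2HSV)
    near=(np.hypot(P[...,0]-467,P[...,1]-319)<70)&(c['range_z']>0)
    pale=near&(hsv[...,1]>110)&(hsv[...,2]>90)&(P[...,2]>5)
    dark=near&(hsv[...,2]<75)&(P[...,2]>5)&(P[...,2]<90)
    for k,m in(('block',pale),('finger',dark)):
        q=P[m]; print(nm,k,len(q),np.percentile(q,[2,50,98],axis=0).round(0).tolist())
    q=P[pale&(P[...,2]>20)]; print(cv2.minAreaRect(q[:,:2].astype(np.float32)))
    d=P[dark]; d=d[d[:,2]<45]; 
    for z in range(5,90,8):
        e=P[dark]; e=e[(e[:,2]>=z)&(e[:,2]<z+8)]
        if len(e): print(z,len(e),e.min(0).round(),e.max(0).round())
E
```

```text
t 1.95 pos [467.5 321.4  19.9] yang 12.4 tilt [0. 0.] shift [ -2.5  -0.  -40.1] twist 0.007 F [ 0.8 -0.7 -0.4] gap 0.003 grip 0.0 q7 [-0.97 -0.34]
scene block 47 [[461.0, 281.0, 21.0], [477.0, 328.0, 25.0], [490.0, 344.0, 461.0]]
scene finger 154 [[445.0, 294.0, 7.0], [478.0, 313.0, 55.0], [494.0, 340.0, 89.0]]
((473.2010803222656, 311.3268127441406), (28.10525894165039, 66.67291259765625), 11.730247497558594)
5 29 [469. 293.   5.] [489. 344.  13.]
13 19 [470. 292.  13.] [490. 343.  21.]
21 6 [467. 294.  24.] [489. 328.  26.]
29 2 [468. 318.  30.] [473. 336.  35.]
37 2 [471. 310.  42.] [475. 316.  44.]
45 15 [469. 311.  45.] [482. 330.  52.]
53 18 [454. 310.  53.] [481. 330.  60.]
61 11 [461. 310.  62.] [486. 320.  69.]
69 9 [465. 310.  69.] [481. 319.  77.]
77 21 [448. 305.  78.] [499. 326.  85.]
85 22 [438. 302.  85.] [497. 334.  90.]
top block 101 [[406.0, 295.0, 20.0], [468.0, 308.0, 25.0], [485.0, 359.0, 471.0]]
top finger 65 [[438.0, 293.0, 9.0], [462.0, 310.0, 50.0], [484.0, 316.0, 89.0]]
((449.8038330078125, 321.28271484375), (68.195068359375, 77.51409149169922), 32.64570617675781)
5 3 [475. 296.   8.] [480. 296.   9.]
13 9 [453. 292.  14.] [484. 321.  19.]
21 10 [455. 294.  22.] [485. 315.  27.]
37 3 [463. 310.  40.] [468. 310.  42.]
45 10 [454. 310.  46.] [474. 315.  51.]
53 5 [454. 310.  53.] [473. 316.  60.]
61 4 [462. 309.  62.] [469. 312.  68.]
69 2 [454. 308.  69.] [456. 312.  75.]
77 7 [436. 303.  78.] [462. 312.  85.]
85 12 [437. 304.  87.] [454. 316.  90.]
```

```bash
python3 - <<'E'
from h import *
c=load('scene'); cv2.imwrite('pics/g2.png',cv2.resize(c['img'][130:180,355:405],(600,600),interpolation=cv2.INTER_CUBIC))
P=cloud(c)
print(P[150:178:2,370:392:3,2].round(0)); print(P[150:178:2,370:392:3,0].round(0))
# where nominal tip would project
T=np.array(c['extrinsics'])
def proj(p):
    q=T[:3,:3].T@(np.array(p)-T[:3,3]); r=q[:2]/q[2]; r=r*(1+c['k1']*(r@r)); return (r*[c['fx'],c['fy']]+[c['cx'],c['cy']]).round(1)
for z in(12,20,26,32,40): print(z,proj([467.5,321.4,z]))
E
```

```text
[[ -2.  -4.  -1.  80.  99.  88.  91. 126.]
 [ -6.   2.   1.  73.  88.  92. 109. 126.]
 [ -1.  -4.   2.  70.  76.  97. 113. 123.]
 [  1.  -5.  -2.  60.  66.  90. 103.   2.]
 [  1.   2.  40.  55.  56.   1.  -3.  -2.]
 [ -4.  -4.  24.  42.  47.  25.  -1.  -2.]
 [ 28.  30.  27.  27.  25.  23.   2.  -1.]
 [ 15.  29.  27.  27.  27.  24.   3.  -0.]
 [ 13.  25.  27.  26.  19.  15.  -5.   2.]
 [  3.  17.  21.  19.  11.   1.   4.  -2.]
 [ -3.  11.   9.   4.  -2.  -0.  -4.   1.]
 [ -2.   5.  -1.   0.   1.   5.  -4.   0.]
 [ -1.   1.   0.   2.   2.  -0.   4.   0.]
 [  3.  -1.  -0.  -3.  -0.  -1.  -5.   0.]]
[[392. 393. 397. 467. 485. 477. 482. 512.]
 [397. 406. 407. 469. 483. 489. 504. 520.]
 [410. 409. 416. 474. 481. 500. 515. 525.]
 [420. 417. 421. 474. 480. 502. 514. 434.]
 [428. 431. 464. 478. 480. 437. 436. 439.]
 [432. 434. 458. 475. 481. 464. 445. 447.]
 [466. 469. 469. 471. 471. 471. 456. 455.]
 [464. 477. 476. 478. 480. 480. 465. 464.]
 [470. 481. 484. 486. 481. 480. 466. 474.]
 [470. 482. 487. 487. 483. 477. 481. 479.]
 [473. 486. 486. 484. 481. 484. 483. 489.]
 [481. 489. 485. 489. 491. 496. 491. 496.]
 [490. 493. 494. 498. 499. 499. 505. 503.]
 [501. 499. 502. 502. 505. 507. 505. 511.]]
12 [378.4 164.3]
20 [378.8 162.7]
26 [379.1 161.4]
32 [379.4 160.1]
40 [379.9 158.4]
```

View pics/g2.png

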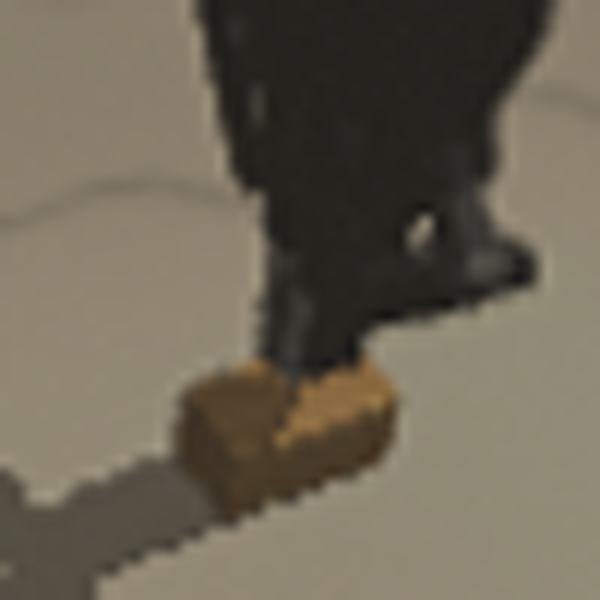

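The fingertips stand right at the block's top (crop 290,380), about 14 mm higher than the nominal tip. I'll reopen and go down 11 mm, which is still safe with the nominal tips.

```bash
python3 -m jog '[{"linear":[0,0,-20],"twist":[0,0,0],"claw":1},{"linear":[0,0,-20],"twist":[0,0,0],"claw":1},{"linear":[0,0,-20],"twist":[0,0,0],"claw":1},{"linear":[0,0,-20],"twist":[0,0,0],"claw":1},{"linear":[0,0,-20],"twist":[0,0,0],"claw":1}]'; python3 -m jog '[{"linear":[0,0,15],"twist":[0,0,0],"claw":1},{"linear":[0,0,25],"twist":[0,0,0],"claw":1},{"linear":[0,0,30],"twist":[0,0,0],"claw":1},{"linear":[0,0,30],"twist":[0,0,0],"claw":1}]';  python3 -m jog '[{"linear":[0,0,0],"twist":[0,0,0],"claw":-1},{"linear":[0,0,0],"twist":[0,0,0],"claw":-1},{"linear":[0,0,0],"twist":[0,0,0],"claw":-1},{"linear":[0,0,0],"twist":[0,0,0],"claw":-1},{"linear":[0,0,0],"twist":[0,0,0],"claw":-1}]'
```

```text
t: 2.58
tool_pos: [467.2, 321.2, 39.2]
tool_rot: [-0.0, 0.627, 0.779, -0.0]
ft_force: [-0.5, -0.5, 0.2]
finger_gap: 0.996
grip_force: 0.0
t: 3.08
tool_pos: [467.2, 321.1, 9.1]
tool_rot: [-0.0, 0.627, 0.779, -0.001]
ft_force: [0.1, 0.5, -0.2]
finger_gap: 1.006
grip_force: 0.0
t: 3.7
tool_pos: [467.9, 321.9, 10.6]
tool_rot: [-0.0, 0.627, 0.779, 0.001]
ft_force: [-0.7, 0.8, 4.8]
finger_gap: -0.0
grip_force: 2.9
```

```bash
python3 - <<'E'
from h import *
print(robot.tcp_to_tips,[x for x in dir(robot) if x[0]!='_'])
c=cam('scene'); cv2.imwrite('pics/g3.png',cv2.resize(c['img'][120:180,345:405],(600,600),interpolation=cv2.INTER_CUBIC))
P=cloud(c)
print(P[150:174:2,368:392:3,2].round(0))
E
```

```text
8.0 ['MotionError', 'tcp_to_tips']
[[ -2.   1.  -0.  72.  95.  95. 105.  89.]
 [ -4.   6.   2.  66.  81.  85.  78.  -5.]
 [ -2.  -1.   2.  57.  70.  82.  80. 108.]
 [ -1.  -2.  -2.  56.  67.  78.  96. 108.]
 [ -1.  -0.  -0.  47.  55.  77.  88. 101.]
 [ -1.  -3.  26.  38.  44.  47.  24.   1.]
 [ -2.  27.  29.  30.  35.  37.  26.  -1.]
 [ -4.  27.  27.  26.  29.  30.  20.  -2.]
 [ -0.  19.  25.  28.  21.  16.   9.   2.]
 [  1.   7.  20.  20.  14.   7.   2.   3.]
 [ -5.  -0.  11.   9.   1.   0.   1.  -2.]
 [ -2.  -3.   1.   3.   1.   3.  -2.  -3.]]
```

View pics/g3.png

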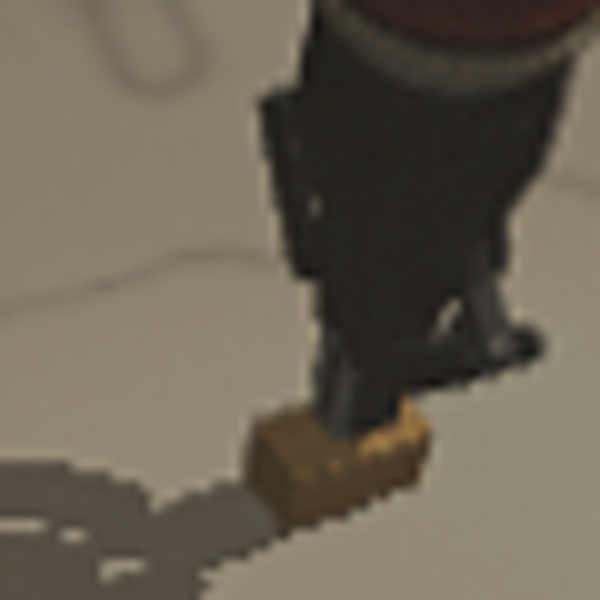

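The shut tips rest on the block top at TCP z≈10, so they are really about 16 mm above the TCP rather than 8 mm below. I'll allow for that 24 mm offset from here on.

```bash
python3 -m jog '[{"linear":[0,0,-20],"twist":[0,0,0],"claw":1},{"linear":[0,0,-20],"twist":[0,0,0],"claw":1},{"linear":[0,0,-20],"twist":[0,0,0],"claw":1},{"linear":[0,0,-20],"twist":[0,0,0],"claw":1},{"linear":[0,0,-20],"twist":[0,0,0],"claw":1}]'; python3 -m jog '[{"linear":[0,0,20],"twist":[0,0,0],"claw":1},{"linear":[0,0,30],"twist":[0,0,0],"claw":1},{"linear":[0,0,36],"twist":[0,0,0],"claw":1},{"linear":[0,0,36],"twist":[0,0,0],"claw":1}]';  python3 -m jog '[{"linear":[0,0,0],"twist":[0,0,0],"claw":-1},{"linear":[0,0,0],"twist":[0,0,0],"claw":-1},{"linear":[0,0,0],"twist":[0,0,0],"claw":-1},{"linear":[0,0,0],"twist":[0,0,0],"claw":-1},{"linear":[0,0,0],"twist":[0,0,0],"claw":-1}]'; python3 -c "
from h import *
to(633.5,229,60,0)"
```

```text
t: 4.38
tool_pos: [467.2, 321.2, 29.2]
tool_rot: [-0.0, 0.627, 0.779, -0.0]
ft_force: [0.6, -0.5, -1.2]
finger_gap: 0.998
grip_force: 0.0
t: 4.88
tool_pos: [467.4, 321.3, -6.5]
tool_rot: [-0.0, 0.627, 0.779, -0.0]
ft_force: [-1.0, 0.7, 0.4]
finger_gap: 0.999
grip_force: 0.0
t: 5.5
tool_pos: [467.8, 321.7, -5.8]
tool_rot: [0.0, 0.627, 0.779, 0.0]
ft_force: [-0.0, -0.6, 4.9]
finger_gap: 0.316
grip_force: 40.8
t 5.5 pos [467.8 321.7  -5.8] yang 12.4 tilt [0.001 0.001] shift [-126.   142.1  -65.8] twist 0.216 F [-0.  -0.6  4.9] gap 0.316 grip 40.8 q7 [-0.96 -0.32]
```

```bash
python3 -m jog '[{"linear":[0,0,-35],"twist":[0,0,0],"claw":-1},{"linear":[-30,30,-66],"twist":[0,0,0.1],"claw":-1},{"linear":[-65,70,-66],"twist":[0,0,0.216],"claw":-1},{"linear":[-100,112,-66],"twist":[0,0,0.216],"claw":-1},{"linear":[-128.3,142.6,-66],"twist":[0,0,0.216],"claw":-1}]' 40; python3 - <<'E'
from h import *
to(633.5,231.4,25,0)
c=cam('scene'); cv2.imwrite('pics/g4.png',cv2.resize(c['img'][120:240,310:430],(600,600),interpolation=cv2.INTER_CUBIC))
E
```

```text
t: 6.12
tool_pos: [635.8, 225.1, 59.4]
tool_rot: [0.0, 0.707, 0.707, -0.0]
ft_force: [0.5, 0.5, -0.5]
finger_gap: 0.313
grip_force: 40.2
t 6.12 pos [635.8 225.1  59.4] yang -0.0 tilt [ 0.    -0.001] shift [ 6.3 -2.4 34.4] twist -0.001 F [ 0.5  0.5 -0.5] gap 0.313 grip 40.2 q7 [-0.73 -0.23]
```

View pics/g4.png

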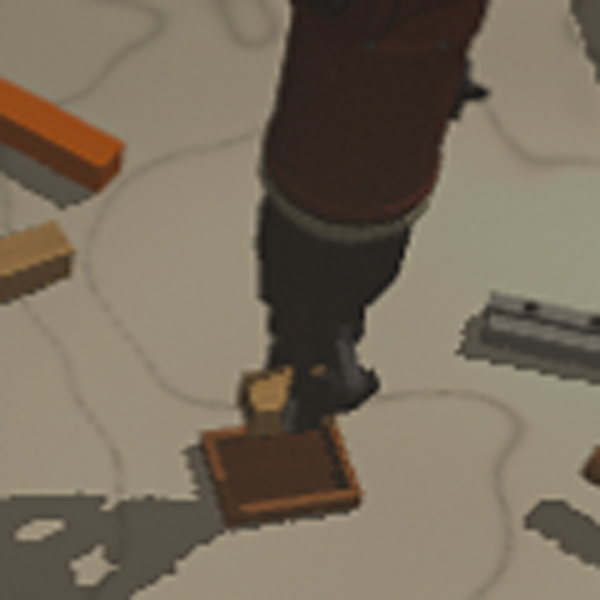

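The block is held over the short tray (crop 290,400). I'll settle, then lower.

```bash
python3 -m jog '[{"linear":[0,0,0],"twist":[0,0,0],"claw":-1},{"linear":[0,0,0],"twist":[0,0,0],"claw":-1}]' 40; python3 - <<'E'
from h import *
to(633.5,231.4,1,0)
for nm in('scene','top'):
    c=cam(nm); P=cloud(c)
    near=(np.hypot(P[...,0]-633,P[...,1]-228)<60)&(c['range_z']>0)&(P[...,2]>45)&(P[...,2]<110)
    hsv=cv2.cvtColor(c['img'],cv2.COLOR_BGR2HSV); m=near&(hsv[...,1]>110)&(hsv[...,2]>75)
    q=P[m]; print(nm,len(q),np.percentile(q,[5,50,95],axis=0).round(0).tolist())
E
```

```text
t: 6.42
tool_pos: [633.2, 227.5, 59.2]
tool_rot: [-0.001, 0.707, 0.707, -0.0]
ft_force: [0.4, 0.3, -0.2]
finger_gap: 0.311
grip_force: 40.2
t 6.42 pos [633.2 227.5  59.2] yang 0.1 tilt [-0.001  0.   ] shift [ 3.9  0.4 58.2] twist 0.001 F [ 0.4  0.3 -0.2] gap 0.311 grip 40.2 q7 [-0.73 -0.23]
scene 87 [[621.0, 202.0, 69.0], [639.0, 211.0, 88.0], [648.0, 224.0, 93.0]]
top 90 [[621.0, 202.0, 86.0], [633.0, 211.0, 91.0], [645.0, 220.0, 95.0]]
```

```bash
python3 -m jog '[{"linear":[2,0,25],"twist":[0,0,0],"claw":-1},{"linear":[2,0,45],"twist":[0,0,0],"claw":-1},{"linear":[2,0,54],"twist":[0,0,0],"claw":-1},{"linear":[2,0,57],"twist":[0,0,0],"claw":-1},{"linear":[2,0,58],"twist":[0,0,0],"claw":-1}]' 40; python3 -m jog '[{"linear":[0,0,0],"twist":[0,0,0],"claw":-1},{"linear":[0,0,0],"twist":[0,0,0],"claw":0},{"linear":[0,0,0],"twist":[0,0,0],"claw":0},{"linear":[0,0,-15],"twist":[0,0,0],"claw":0.2},{"linear":[0,0,-60],"twist":[0,0,0],"claw":1}]'; python3 -c "
from h import *
to(458,-130,60,-13)"
```

```text
t: 7.15
tool_pos: [634.6, 228.6, 2.1]
tool_rot: [0.0, 0.707, 0.707, 0.0]
ft_force: [0.5, 0.1, 0.5]
finger_gap: 0.318
grip_force: 40.2
t: 7.78
tool_pos: [632.7, 228.1, 61.0]
tool_rot: [-0.001, 0.707, 0.707, -0.002]
ft_force: [1.4, 0.0, -0.1]
finger_gap: 0.791
grip_force: 0.0
t 7.78 pos [632.7 228.1  61. ] yang -0.0 tilt [-0.004 -0.002] shift [-358.1 -174.7    2.3] twist 0.227 F [ 1.4  0.  -0.1] gap 0.791 grip 0.0 q7 [-0.74 -0.23]
```

```bash
python3 -m jog '[{"linear":[-50,-24,0],"twist":[0,0,0.05],"claw":1},{"linear":[-105,-51,0],"twist":[0,0,0.1],"claw":1},{"linear":[-160,-78,0],"twist":[0,0,0.15],"claw":1},{"linear":[-215,-105,0],"twist":[0,0,0.2],"claw":1},{"linear":[-265,-130,0],"twist":[0,0,0.227],"claw":1}]'; python3 - <<'E'
from h import *
to(458,-130,-6,-13)
c=cam('top'); cv2.imwrite('pics/g5.png',cv2.resize(c['img'][150:260,140:260],(600,550),interpolation=cv2.INTER_CUBIC))
E
```

```text
t: 8.4
tool_pos: [503.6, -38.3, 62.9]
tool_rot: [0.0, 0.783, 0.622, 0.001]
ft_force: [1.1, -0.6, 1.2]
finger_gap: 1.003
grip_force: 0.0
t 8.4 pos [503.6 -38.3  62.9] yang -13.1 tilt [0.002 0.001] shift [-99.7 -23.7  68.8] twist -0.002 F [ 1.1 -0.6  1.2] gap 1.003 grip 0.0 q7 [-0.57 -0.11]
```

View pics/g5.png

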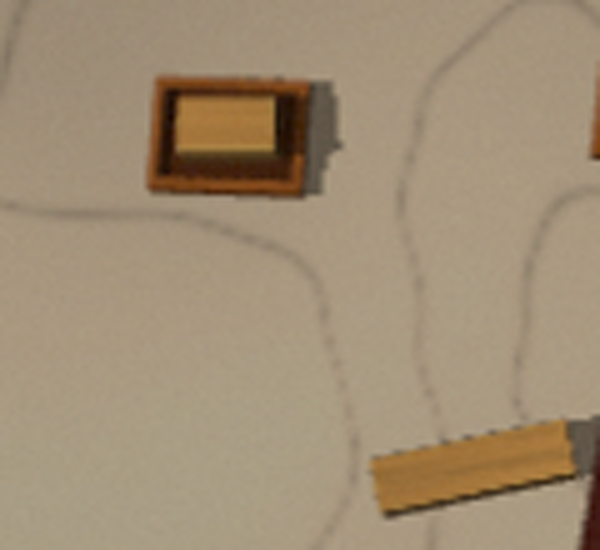

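The short block lies flat inside the short tray (crop 225,125). On to the medium block.

```bash
python3 -m jog '[{"linear":[-50,-12,0],"twist":[0,0,0],"claw":1},{"linear":[-99,-23.7,15],"twist":[0,0,0],"claw":1},{"linear":[-99,-23.7,25],"twist":[0,0,0],"claw":1},{"linear":[-99,-23.7,25],"twist":[0,0,0],"claw":1}]'; python3 -c "
from h import *
to(458,-130,-7,-13)"
```

```text
t: 8.95
tool_pos: [459.1, -127.0, 36.9]
tool_rot: [-0.0, 0.783, 0.622, 0.0]
ft_force: [-0.3, 0.9, 0.5]
finger_gap: 1.002
grip_force: 0.0
t 8.95 pos [ 459.1 -127.    36.9] yang -13.0 tilt [-0.  0.] shift [-3.2 -0.4 43.9] twist -0.0 F [-0.3  0.9  0.5] gap 1.002 grip 0.0 q7 [-0.44  0.09]
```

```bash
python3 -m jog '[{"linear":[-3,0,20],"twist":[0,0,0],"claw":1},{"linear":[-3,0,36],"twist":[0,0,0],"claw":1},{"linear":[-3,0,43],"twist":[0,0,0],"claw":1},{"linear":[-3,0,43],"twist":[0,0,0],"claw":1},{"linear":[-3,0,43],"twist":[0,0,0],"claw":-1}]';  python3 -m jog '[{"linear":[0,0,0],"twist":[0,0,0],"claw":-1},{"linear":[0,0,0],"twist":[0,0,0],"claw":-1},{"linear":[0,0,0],"twist":[0,0,0],"claw":-1},{"linear":[0,0,0],"twist":[0,0,0],"claw":-1}]' 40; python3 -c "
from h import *
to(652.5,-12,60,-4.8)"
```

```text
t: 9.57
tool_pos: [458.6, -130.4, -5.9]
tool_rot: [0.0, 0.783, 0.622, 0.0]
ft_force: [-0.0, 0.1, -0.7]
finger_gap: 0.819
grip_force: 0.0
t: 10.07
tool_pos: [458.5, -130.4, -5.8]
tool_rot: [0.0, 0.783, 0.622, 0.0]
ft_force: [-2.0, 0.7, 6.0]
finger_gap: 0.317
grip_force: 39.9
t 10.07 pos [ 458.5 -130.4   -5.8] yang -13.0 tilt [0.001 0.   ] shift [159.1 162.4 -65.7] twist -0.143 F [-2.   0.7  6. ] gap 0.317 grip 39.9 q7 [-0.4   0.17]
```

```bash
python3 -m jog '[{"linear":[0,0,-35],"twist":[0,0,0],"claw":-1},{"linear":[30,30,-66],"twist":[0,0,-0.07],"claw":-1},{"linear":[72,72,-66],"twist":[0,0,-0.143],"claw":-1},{"linear":[112,114,-66],"twist":[0,0,-0.143],"claw":-1},{"linear":[150,152,-66],"twist":[0,0,-0.143],"claw":-1}]' 40; python3 -m jog '[{"linear":[9,10,0],"twist":[0,0,0],"claw":-1},{"linear":[9,10,0],"twist":[0,0,0],"claw":-1},{"linear":[9,10,0],"twist":[0,0,0],"claw":-1},{"linear":[9,10,0],"twist":[0,0,0],"claw":-1}]'; python3 -c "
from h import *
to(652.5,-12,1,-4.8)"
```

```text
t: 10.7
tool_pos: [641.6, -17.0, 59.7]
tool_rot: [-0.0, 0.736, 0.677, 0.0]
ft_force: [1.9, -0.6, 0.3]
finger_gap: 0.316
grip_force: 39.7
t: 11.2
tool_pos: [650.0, -11.6, 60.1]
tool_rot: [-0.0, 0.737, 0.676, 0.0]
ft_force: [-1.2, -0.3, -0.3]
finger_gap: 0.319
grip_force: 39.7
t 11.2 pos [650.  -11.6  60.1] yang -4.9 tilt [0. 0.] shift [-0.2  2.5 59.1] twist -0.002 F [-1.2 -0.3 -0.3] gap 0.319 grip 39.7 q7 [-0.48  0.09]
```

```bash
python3 -m jog '[{"linear":[0,2,25],"twist":[0,0,0],"claw":-1},{"linear":[0,2,45],"twist":[0,0,0],"claw":-1},{"linear":[0,2,54],"twist":[0,0,0],"claw":-1},{"linear":[0,2,58],"twist":[0,0,0],"claw":-1},{"linear":[0,2,59],"twist":[0,0,0],"claw":-1}]' 40; python3 -m jog '[{"linear":[0,0,0],"twist":[0,0,0],"claw":-1},{"linear":[0,0,0],"twist":[0,0,0],"claw":0},{"linear":[0,0,0],"twist":[0,0,0],"claw":0},{"linear":[0,0,-15],"twist":[0,0,0],"claw":0.2},{"linear":[0,0,-60],"twist":[0,0,0],"claw":1}]'; python3 -c "
from h import *
to(464,-355.5,60,4.4)"
```

```text
t: 11.82
tool_pos: [652.9, -10.6, 1.0]
tool_rot: [0.0, 0.736, 0.677, 0.0]
ft_force: [-0.1, -0.3, -0.4]
finger_gap: 0.32
grip_force: 39.7
t: 12.45
tool_pos: [651.2, -10.4, 60.2]
tool_rot: [-0.001, 0.736, 0.677, -0.002]
ft_force: [0.1, 0.2, -0.2]
finger_gap: 0.795
grip_force: 0.0
t 12.45 pos [651.2 -10.4  60.2] yang -4.8 tilt [-0.004 -0.001] shift [-359.5 -157.6    1.1] twist -0.161 F [ 0.1  0.2 -0.2] gap 0.795 grip 0.0 q7 [-0.48  0.09]
```

```bash
python3 -m jog '[{"linear":[-50,-22,0],"twist":[0,0,-0.05],"claw":1},{"linear":[-105,-46,0],"twist":[0,0,-0.1],"claw":1},{"linear":[-160,-70,0],"twist":[0,0,-0.161],"claw":1},{"linear":[-215,-94,0],"twist":[0,0,-0.161],"claw":1},{"linear":[-270,-118,0],"twist":[0,0,-0.161],"claw":1}]';python3 -m jog '[{"linear":[-50,-20,0],"twist":[0,0,0],"claw":1},{"linear":[-80,-30,0],"twist":[0,0,0],"claw":1},{"linear":[-80,-30,0],"twist":[0,0,0],"claw":1},{"linear":[-80,-30,0],"twist":[0,0,0],"claw":1}]'; python3 - <<'E'
from h import *
to(464,-355.5,-7,4.4)
c=cam('top'); cv2.imwrite('pics/g6.png',cv2.resize(c['img'][140:280,220:430],(780,520),interpolation=cv2.INTER_CUBIC))
E
```

```text
t: 13.08
tool_pos: [511.9, -271.5, 62.2]
tool_rot: [0.001, 0.679, 0.734, 0.001]
ft_force: [1.0, -0.8, 0.1]
finger_gap: 1.001
grip_force: 0.0
t: 13.58
tool_pos: [489.3, -351.1, 61.3]
tool_rot: [0.0, 0.679, 0.734, 0.0]
ft_force: [-0.1, 1.1, -0.2]
finger_gap: 1.003
grip_force: 0.0
t 13.57 pos [ 489.3 -351.1   61.3] yang 4.4 tilt [0.001 0.   ] shift [ -2.5 -25.6  68.2] twist 0.001 F [-0.1  1.1 -0.2] gap 1.003 grip 0.0 q7 [0.03 0.86]
```

View pics/g6.png

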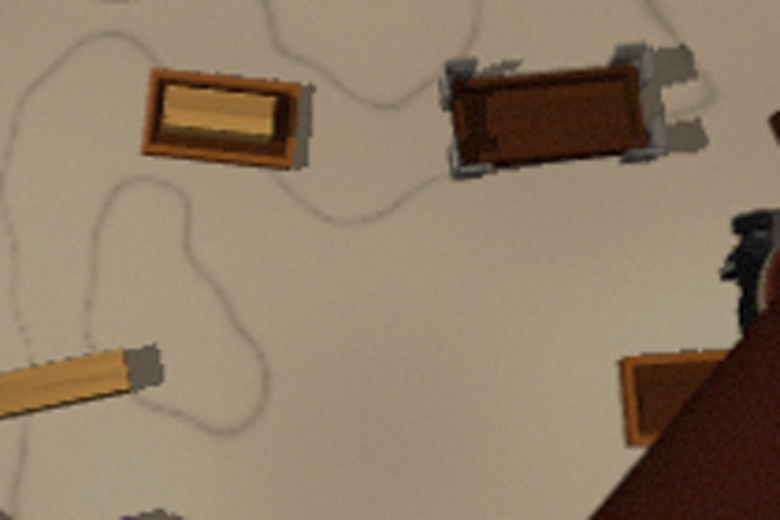

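The medium block lies flat in the medium tray (crop 220,110). Now I grip the loose tray.

```bash
python3 -m jog '[{"linear":[-2.5,-25.5,0],"twist":[0,0,0],"claw":1},{"linear":[-2.5,-25.5,25],"twist":[0,0,0],"claw":1},{"linear":[-2.5,-25.5,50],"twist":[0,0,0],"claw":1},{"linear":[-2.5,-25.5,68],"twist":[0,0,0],"claw":1},{"linear":[-2.5,-25.5,74],"twist":[0,0,0],"claw":1}]';python3 -m jog '[{"linear":[0,0,0],"twist":[0,0,0],"claw":1},{"linear":[0,0,0],"twist":[0,0,0],"claw":-1},{"linear":[0,0,0],"twist":[0,0,0],"claw":-1},{"linear":[0,0,0],"twist":[0,0,0],"claw":-1},{"linear":[0,0,0],"twist":[0,0,0],"claw":-1}]' 60; python3 - <<'E'
from h import *
to(658.5,-239.3,80,6.7)
E
```

```text
t: 14.25
tool_pos: [463.5, -355.2, -14.2]
tool_rot: [-0.001, 0.679, 0.734, -0.0]
ft_force: [-0.9, -0.4, -0.5]
finger_gap: 1.0
grip_force: 0.0
t: 14.88
tool_pos: [464.2, -356.7, -12.1]
tool_rot: [0.001, 0.679, 0.734, 0.0]
ft_force: [-0.5, 0.5, 6.2]
finger_gap: 0.688
grip_force: 64.9
t 14.88 pos [ 464.2 -356.7  -12.1] yang 4.4 tilt [ 0.002 -0.001] shift [102.  202.9 -91.8] twist -0.04 F [-0.5  0.5  6.2] gap 0.688 grip 64.9 q7 [0.08 0.95]
```

```bash
python3 -m jog '[{"linear":[0,0,-40],"twist":[0,0,0],"claw":-1},{"linear":[0,0,-80],"twist":[0,0,0],"claw":-1},{"linear":[25,50,-85],"twist":[0,0,-0.02],"claw":-1},{"linear":[50,100,-85],"twist":[0,0,-0.04],"claw":-1},{"linear":[75,150,-85],"twist":[0,0,-0.04],"claw":-1}]' 60;python3 -m jog '[{"linear":[20,40,0],"twist":[0,0,0],"claw":-1},{"linear":[27,53,0],"twist":[0,0,0],"claw":-1},{"linear":[27,53,0],"twist":[0,0,0],"claw":-1},{"linear":[27,53,0],"twist":[0,0,0],"claw":-1},{"linear":[27,53,0],"twist":[0,0,0],"claw":-1}]'; python3 - <<'E'
from h import *
to(658.5,-239.3,11,6.7)
a=cam('scene');b=cam('top')
for c in(a,b):
    P=cloud(c); m=(c['range_z']>0)&(P[...,2]>80)&(P[...,2]<103)&(np.hypot(P[...,0]-658,P[...,1]+239)<95)
    ys,xs=np.where(m); q=P[m]; zt=np.percentile(q[:,2],50); w=onz(c,np.c_[xs,ys],zt+1)
    r=cv2.minAreaRect(w[:,:2].astype(np.float32)); print(m.sum(),zt,r)
    # tilt along length
    for lo,hi in((-310,-285),(-195,-165)):
        s=(q[:,1]>lo)&(q[:,1]<hi); print(s.sum(),np.percentile(q[s][:,2],[20,50,80]).round(1) if s.any() else '')
o=np.zeros((500,800,3),np.uint8);o[:,:450]=cv2.resize(a['img'][190:290,160:250],(450,500));o[:300,450:]=cv2.resize(b['img'][135:205,325:407],(350,300));cv2.imwrite('pics/g7.png',o)
E
```

```text
t: 15.5
tool_pos: [608.9, -268.9, 72.6]
tool_rot: [0.0, 0.665, 0.747, 0.0]
ft_force: [-0.6, -1.0, -1.4]
finger_gap: 0.685
grip_force: 65.3
t: 16.12
tool_pos: [655.6, -238.5, 72.1]
tool_rot: [0.0, 0.665, 0.746, -0.0]
ft_force: [-1.2, 0.0, -1.2]
finger_gap: 0.688
grip_force: 65.3
t 16.12 pos [ 655.6 -238.5   72.1] yang 6.6 tilt [-0. -0.] shift [-1.1  2.8 61.1] twist -0.002 F [-1.2  0.  -1.2] gap 0.688 grip 65.3 q7 [-0.12  0.64]
688 99.2344130200355 ((661.5166625976562, -237.41876220703125), (73.2345199584961, 130.34140014648438), 6.1401777267456055)
105 [ 97.   99.4 101.3]
141 [ 96.3  99.1 100.9]
27 99.2960179159752 ((667.3248901367188, -175.5662384033203), (22.7045841217041, 14.953141212463379), 1.6495945453643799)
0 
27 [ 91.5  99.3 100.6]
```

View pics/g7.png

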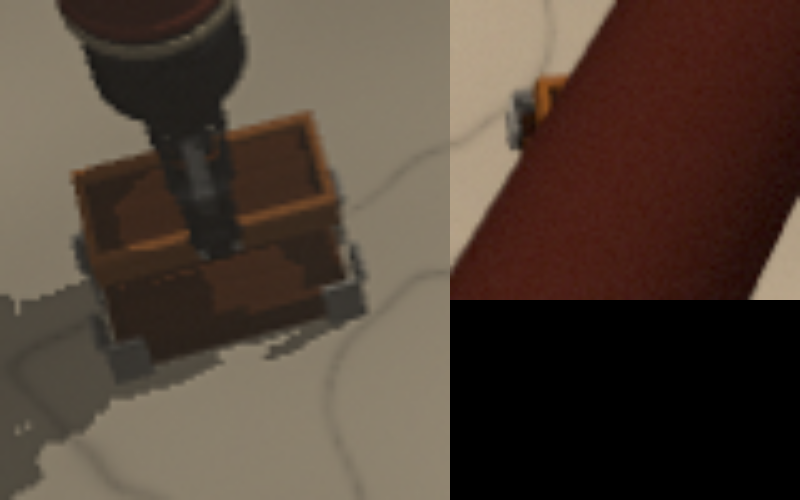

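The tray is level over the base, both outlines parallel, with the rim at (205,185) and the irons at (130,360) and (345,300) in the left crop. It needs about -1.3 and +2.7 mm, then a slow descent watching the force.

```bash
python3 -m jog '[{"linear":[-1.3,2.7,15],"twist":[0,0,0],"claw":-1},{"linear":[-1.3,2.7,30],"twist":[0,0,0],"claw":-1},{"linear":[-1.3,2.7,36],"twist":[0,0,0],"claw":-1},{"linear":[-1.3,2.7,41],"twist":[0,0,0],"claw":-1},{"linear":[-1.3,2.7,46],"twist":[0,0,0],"claw":-1}]' 60;python3 -m jog '[{"linear":[0,0,0],"twist":[0,0,0],"claw":-1},{"linear":[0,0,2],"twist":[0,0,0],"claw":-1},{"linear":[0,0,4],"twist":[0,0,0],"claw":-1},{"linear":[0,0,6],"twist":[0,0,0],"claw":-1},{"linear":[0,0,6],"twist":[0,0,0],"claw":-1}]'; python3 - <<'E'
from h import *
to(658.3,-239.5,11,6.7)
E
```

```text
t: 16.85
tool_pos: [659.8, -237.9, 25.6]
tool_rot: [0.0, 0.665, 0.747, 0.0]
ft_force: [-0.4, 0.4, -0.4]
finger_gap: 0.683
grip_force: 65.3
t: 17.48
tool_pos: [659.5, -237.8, 19.5]
tool_rot: [-0.0, 0.665, 0.747, -0.0]
ft_force: [0.5, -0.7, -0.4]
finger_gap: 0.685
grip_force: 65.3
t 17.48 pos [ 659.5 -237.8   19.5] yang 6.7 tilt [-0.  0.] shift [-1.5 -1.4  8.5] twist 0.0 F [ 0.5 -0.7 -0.4] gap 0.685 grip 65.3 q7 [-0.11  0.66]
```

```bash
python3 -m jog '[{"linear":[-0.5,-0.5,2],"twist":[0,0,0],"claw":-1},{"linear":[-0.5,-0.5,4],"twist":[0,0,0],"claw":-1},{"linear":[-0.5,-0.5,6],"twist":[0,0,0],"claw":-1},{"linear":[-0.5,-0.5,6],"twist":[0,0,0],"claw":-1}]' 60; python3 -m jog '[{"linear":[0,0,1],"twist":[0,0,0],"claw":-1},{"linear":[0,0,1.5],"twist":[0,0,0],"claw":-1},{"linear":[0,0,1.5],"twist":[0,0,0],"claw":-1}]'
```

```text
t: 17.98
tool_pos: [659.1, -238.3, 13.5]
tool_rot: [-0.0, 0.665, 0.747, -0.0]
ft_force: [0.4, 0.0, -1.2]
finger_gap: 0.685
grip_force: 65.3
t: 18.35
tool_pos: [659.2, -238.4, 12.2]
tool_rot: [-0.0, 0.665, 0.747, -0.0]
ft_force: [-1.1, 0.7, -0.5]
finger_gap: 0.686
grip_force: 65.3
```

```bash
python3 -m jog '[{"linear":[0,0,0.7],"twist":[0,0,0],"claw":-1},{"linear":[0,0,1.4],"twist":[0,0,0],"claw":-1},{"linear":[0,0,1.4],"twist":[0,0,0],"claw":-1}]' 60; python3 -m jog '[{"linear":[0,0,0.7],"twist":[0,0,0],"claw":-1},{"linear":[0,0,1.4],"twist":[0,0,0],"claw":-1},{"linear":[0,0,1.4],"twist":[0,0,0],"claw":-1}]'
```

```text
t: 18.73
tool_pos: [659.3, -238.4, 12.1]
tool_rot: [0.0, 0.665, 0.747, 0.0]
ft_force: [-4.5, 1.9, 8.9]
finger_gap: 0.683
grip_force: 66.4
t: 19.1
tool_pos: [659.3, -238.4, 12.0]
tool_rot: [-0.0, 0.665, 0.747, 0.001]
ft_force: [-8.9, 3.4, 20.3]
finger_gap: 0.687
grip_force: 67.7
```

```bash
python3 -m jog '[{"linear":[0,0,-1.5],"twist":[0,0,0],"claw":-1},{"linear":[0,0,-1.5],"twist":[0,0,0],"claw":1},{"linear":[0,0,-1.5],"twist":[0,0,0],"claw":1},{"linear":[0,0,-1.5],"twist":[0,0,0],"claw":1},{"linear":[0,0,-1.5],"twist":[0,0,0],"claw":1}]'; python3 -m jog '[{"linear":[0,0,-20],"twist":[0,0,0],"claw":1},{"linear":[0,0,-50],"twist":[0,0,0],"claw":1},{"linear":[0,-40,-70],"twist":[0,0,0],"claw":1},{"linear":[40,-80,-70],"twist":[0,0,0],"claw":1},{"linear":[90,-110,-70],"twist":[0,0,0],"claw":1}]'; python3 -c "
from h import *
to(463,95.4,60,13)"
```

```text
t: 19.73
tool_pos: [659.2, -238.4, 10.8]
tool_rot: [-0.0, 0.665, 0.747, -0.0]
ft_force: [-0.5, -0.0, -0.7]
finger_gap: 0.998
grip_force: 0.0
t: 20.35
tool_pos: [538.2, -162.7, 82.5]
tool_rot: [0.001, 0.666, 0.746, 0.001]
ft_force: [0.7, 0.8, 0.8]
finger_gap: 1.0
grip_force: 0.0
t 20.35 pos [ 538.2 -162.7   82.5] yang 6.5 tilt [ 0.002 -0.   ] shift [265.  -45.5  22.2] twist -0.113 F [0.7 0.8 0.8] gap 1.0 grip 0.0 q7 [-0.32  0.51]
```

```bash
python3 -m jog '[{"linear":[50,-9,5],"twist":[0,0,-0.03],"claw":1},{"linear":[105,-18,10],"twist":[0,0,-0.06],"claw":1},{"linear":[160,-28,15],"twist":[0,0,-0.09],"claw":1},{"linear":[215,-37,20],"twist":[0,0,-0.113],"claw":1},{"linear":[260,-45,22],"twist":[0,0,-0.113],"claw":1}]'; python3 - <<'E'
from h import *
for nm in('top','scene'):
    c=cam(nm); P=cloud(c); m=(c['range_z']>0)&(P[...,2]>41)&(P[...,2]<52)&(np.hypot(P[...,0]-658,P[...,1]+239)<75)
    q=P[m]; A=np.c_[q[:,:2]-[658,-239],np.ones(len(q))]; s=np.linalg.lstsq(A,q[:,2],rcond=None)[0]
    ys,xs=np.where(m); w=onz(c,np.c_[xs,ys],46); print(nm,len(q),'slope',s.round(4),np.percentile(q[:,2],[10,50,90]).round(1),cv2.minAreaRect(w[:,:2].astype(np.float32)))
    if nm=='scene': a=c
    else: b=c
o=np.zeros((500,800,3),np.uint8);o[:,:400]=cv2.resize(a['img'][200:280,165:245],(400,500),interpolation=cv2.INTER_CUBIC);o[:300,400:]=cv2.resize(b['img'][140:200,325:405],(400,300),interpolation=cv2.INTER_CUBIC);cv2.imwrite('pics/g8.png',o)
to(463,95.4,-7,13)
E
```

```text
t: 20.98
tool_pos: [464.2, 93.2, 60.2]
tool_rot: [0.0, 0.621, 0.784, 0.001]
ft_force: [0.4, 0.2, 0.3]
finger_gap: 1.001
grip_force: 0.0
top 595 slope [4.60000e-03 4.40000e-03 4.41418e+01] [41.4 43.8 47.5] ((657.0010375976562, -237.83599853515625), (79.1669921875, 144.38626098632812), 5.894925594329834)
scene 513 slope [2.90000e-03 2.30000e-03 4.37818e+01] [41.4 43.4 46.6] ((662.1240844726562, -238.57412719726562), (78.49352264404297, 145.80091857910156), 7.29730749130249)
t 21.07 pos [463.5  96.   60. ] yang 13.5 tilt [0.001 0.002] shift [-0.6 -0.7 67. ] twist 0.009 F [ 0.5 -0.3  0.3] gap 1.002 grip 0.0 q7 [-0.72  0.01]
```

View pics/g8.png

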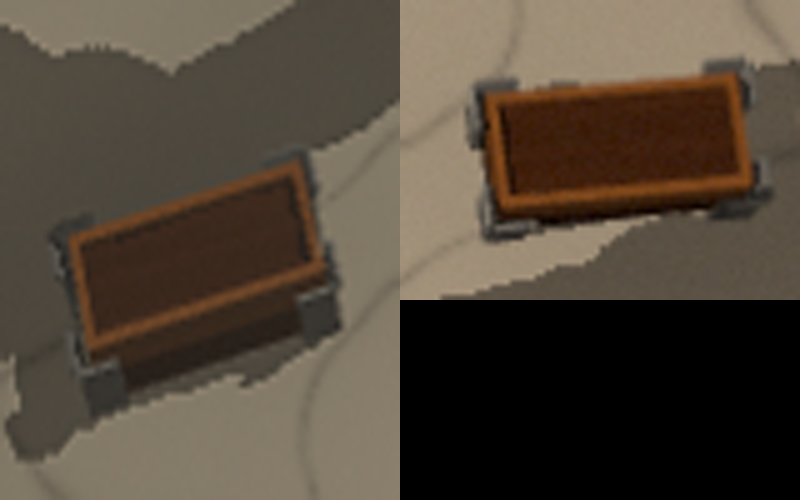

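The tray is level, with its rim just above the irons and seated between all four (right crop 620,145). Now the long block.

```bash
python3 -m jog '[{"linear":[-0.6,-0.5,30],"twist":[0,0,0],"claw":1},{"linear":[-0.6,-0.5,55],"twist":[0,0,0],"claw":1},{"linear":[-0.6,-0.5,66],"twist":[0,0,0],"claw":1},{"linear":[-0.6,-0.5,66],"twist":[0,0,0],"claw":1},{"linear":[-0.6,-0.5,66],"twist":[0,0,0],"claw":-1}]';  python3 -m jog '[{"linear":[0,0,0],"twist":[0,0,0],"claw":-1},{"linear":[0,0,0],"twist":[0,0,0],"claw":-1},{"linear":[0,0,0],"twist":[0,0,0],"claw":-1},{"linear":[0,0,0],"twist":[0,0,0],"claw":-1}]' 40;python3 -m jog '[{"linear":[0,0,-40],"twist":[0,0,0],"claw":-1},{"linear":[0,0,-90],"twist":[0,0,0],"claw":-1},{"linear":[0,0,-110],"twist":[0,0,0],"claw":-1},{"linear":[0,0,-110],"twist":[0,0,0],"claw":-1}]'; python3 -c "
from h import *
to(658.5,-239,103,6.7)"
```

```text
t: 21.7
tool_pos: [464.9, 90.4, -6.0]
tool_rot: [0.0, 0.621, 0.783, 0.001]
ft_force: [-0.2, 0.0, 0.3]
finger_gap: 0.817
grip_force: 0.0
t: 22.2
tool_pos: [464.4, 90.6, -6.5]
tool_rot: [0.0, 0.621, 0.784, 0.0]
ft_force: [-1.2, -0.9, 6.1]
finger_gap: 0.321
grip_force: 39.9
t: 22.7
tool_pos: [465.0, 90.8, 104.3]
tool_rot: [0.001, 0.621, 0.784, 0.002]
ft_force: [0.2, 0.1, -1.9]
finger_gap: 0.319
grip_force: 39.9
t 22.7 pos [465.   90.8 104.3] yang 13.2 tilt [0.003 0.002] shift [-365.3  113.1    1.3] twist 0.113 F [ 0.2  0.1 -1.9] gap 0.319 grip 39.9 q7 [-0.74 -0.02]
```

```bash
python3 -m jog '[{"linear":[-50,15,0],"twist":[0,0,0.03],"claw":-1},{"linear":[-105,32,0],"twist":[0,0,0.06],"claw":-1},{"linear":[-160,49,0],"twist":[0,0,0.09],"claw":-1},{"linear":[-215,66,0],"twist":[0,0,0.113],"claw":-1},{"linear":[-265,82,0],"twist":[0,0,0.113],"claw":-1}]' 40; python3 -m jog '[{"linear":[-45,13,0],"twist":[0,0,0],"claw":-1},{"linear":[-85,25,0],"twist":[0,0,0],"claw":-1},{"linear":[-103,30,0],"twist":[0,0,0],"claw":-1},{"linear":[-103,30,0],"twist":[0,0,0],"claw":-1},{"linear":[-103,30,0],"twist":[0,0,0],"claw":-1}]'; python3 - <<'E'
from h import *
to(658.3,-243,35,6.7)
c=cam('scene'); P=cloud(c); hsv=cv2.cvtColor(c['img'],cv2.COLOR_BGR2HSV)
m=(c['range_z']>0)&(P[...,2]>100)&(P[...,2]<145)&(np.hypot(P[...,0]-658,P[...,1]+239)<80)&(hsv[...,1]>90)&(hsv[...,2]>75)
q=P[m]; print(len(q),np.percentile(q,[1,50,99],axis=0).round(0).tolist())
cv2.imwrite('pics/g9.png',cv2.resize(c['img'][180:290,155:265],(550,550),interpolation=cv2.INTER_CUBIC))
E
```

```text
t: 23.32
tool_pos: [604.3, -150.7, 101.1]
tool_rot: [-0.001, 0.665, 0.747, -0.001]
ft_force: [1.1, 0.4, -1.4]
finger_gap: 0.321
grip_force: 39.9
t: 23.95
tool_pos: [645.9, -245.9, 102.2]
tool_rot: [-0.001, 0.664, 0.748, 0.0]
ft_force: [0.8, 1.1, -0.6]
finger_gap: 0.316
grip_force: 39.9
t 23.95 pos [ 645.9 -245.9  102.2] yang 6.8 tilt [-0.001  0.001] shift [ 1.3 12.7 67.2] twist 0.001 F [ 0.8  1.1 -0.6] gap 0.316 grip 39.9 q7 [-0.15  0.66]
248 [[629.0, -288.0, 110.0], [648.0, -225.0, 133.0], [664.0, -191.0, 138.0]]
```

View pics/g9.png

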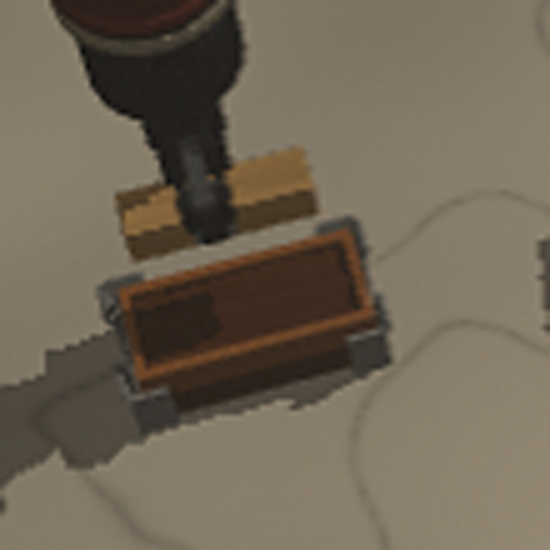

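The long block is held level and parallel to the tray (crop 215,200), centred lengthwise. It needs 12.5 mm along tool y, then down.

```bash
python3 -m jog '[{"linear":[0,12.5,0],"twist":[0,0,0],"claw":-1},{"linear":[0,12.5,20],"twist":[0,0,0],"claw":-1},{"linear":[0,12.5,40],"twist":[0,0,0],"claw":-1},{"linear":[0,12.5,55],"twist":[0,0,0],"claw":-1},{"linear":[0,12.5,62],"twist":[0,0,0],"claw":-1}]' 40; python3 -m jog '[{"linear":[0,0,2],"twist":[0,0,0],"claw":-1},{"linear":[0,0,4],"twist":[0,0,0],"claw":-1},{"linear":[0,0,5],"twist":[0,0,0],"claw":-1},{"linear":[0,0,5],"twist":[0,0,0],"claw":-1}]'; python3 -c "
from h import *
to(658.3,-243,34,6.7)"
```

```text
t: 24.62
tool_pos: [657.5, -246.1, 39.0]
tool_rot: [-0.001, 0.665, 0.747, -0.001]
ft_force: [-0.1, -0.1, -0.7]
finger_gap: 0.316
grip_force: 39.9
t: 25.12
tool_pos: [658.7, -246.3, 36.2]
tool_rot: [0.0, 0.665, 0.747, 0.0]
ft_force: [0.1, 1.3, -0.5]
finger_gap: 0.317
grip_force: 39.9
t 25.12 pos [ 658.7 -246.3   36.2] yang 6.7 tilt [ 0. -0.] shift [ 3.3 -0.   2.2] twist 0.0 F [ 0.1  1.3 -0.5] gap 0.317 grip 39.9 q7 [-0.12  0.68]
```

```bash
python3 -m jog '[{"linear":[2,0,0],"twist":[0,0,0],"claw":-1},{"linear":[2,0,1],"twist":[0,0,0],"claw":-1},{"linear":[2,0,2],"twist":[0,0,0],"claw":-1},{"linear":[2,0,2],"twist":[0,0,0],"claw":-1}]' 40; python3 -m jog '[{"linear":[0,0,0],"twist":[0,0,0],"claw":0},{"linear":[0,0,0],"twist":[0,0,0],"claw":0},{"linear":[0,0,-15],"twist":[0,0,0],"claw":0.2},{"linear":[0,0,-60],"twist":[0,0,0],"claw":1},{"linear":[0,0,-110],"twist":[0,0,0],"claw":1}]'; python3 -m jog '[{"linear":[0,-50,0],"twist":[0,0,0],"claw":1},{"linear":[0,-100,0],"twist":[0,0,0],"claw":1},{"linear":[50,-120,0],"twist":[0,0,0],"claw":1},{"linear":[110,-120,0],"twist":[0,0,0],"claw":1},{"linear":[170,-120,0],"twist":[0,0,0],"claw":1}]'; python3 -m jog '[{"linear":[0,0,0],"twist":[0,0,0],"claw":1}]'; python3 - <<'E'
from h import *
b=cam('top'); a=cam('scene')
o=np.zeros((540,790,3),np.uint8);o[:280]=cv2.resize(b['img'][140:270,120:487],(790,280),interpolation=cv2.INTER_CUBIC);o[280:,:260]=cv2.resize(a['img'][200:280,165:245],(260,260));cv2.imwrite('pics/g10.png',o)
for nm,c in(('top',b),('scene',a)):
    P=cloud(c); m=(c['range_z']>0)&(P[...,2]>58)&(P[...,2]<75)&(np.hypot(P[...,0]-658,P[...,1]+239)<75)
    ys,xs=np.where(m); w=onz(c,np.c_[xs,ys],66); print(nm,np.median(P[m][:,2]),cv2.minAreaRect(w[:,:2].astype(np.float32)))
E
```

```text
t: 25.62
tool_pos: [658.2, -244.3, 33.8]
tool_rot: [-0.0, 0.665, 0.747, -0.0]
ft_force: [0.0, 0.1, -1.5]
finger_gap: 0.322
grip_force: 39.9
t: 26.25
tool_pos: [658.0, -244.3, 145.8]
tool_rot: [-0.0, 0.665, 0.747, -0.0]
ft_force: [0.5, 1.1, 0.9]
finger_gap: 0.983
grip_force: 0.0
t: 26.88
tool_pos: [519.0, -88.1, 145.3]
tool_rot: [0.001, 0.665, 0.747, 0.001]
ft_force: [1.0, 0.1, 0.2]
finger_gap: 0.997
grip_force: 0.0
t: 27.0
tool_pos: [519.5, -84.1, 145.0]
tool_rot: [-0.0, 0.662, 0.75, 0.001]
ft_force: [0.4, -0.6, 0.9]
finger_gap: 0.997
grip_force: 0.0
top 65.27015709598925 ((659.2532348632812, -256.5321044921875), (29.457393646240234, 61.91500473022461), 7.614097595214844)
scene 64.9869101214158 ((661.737060546875, -237.63970947265625), (32.80998611450195, 100.08439636230469), 6.746004581451416)
```

View pics/g10.png

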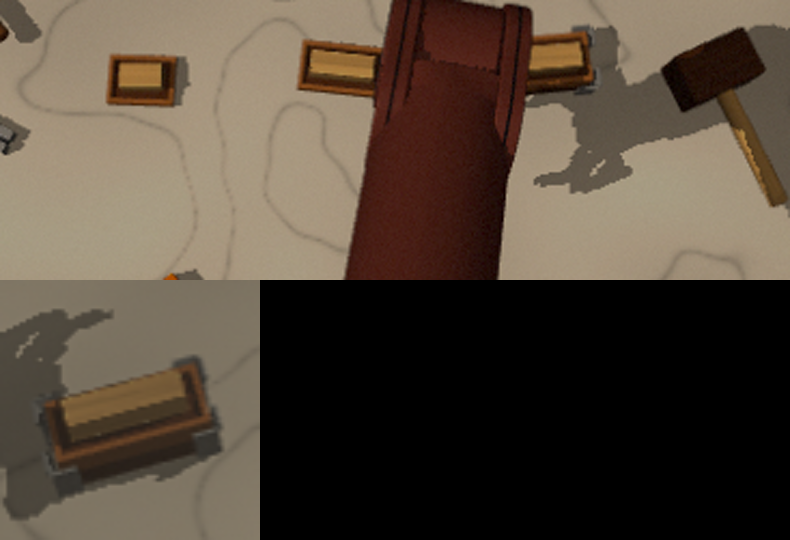

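The long block lies flat inside the stacked tray (lower crop 125,400), with its top at 65 mm as expected. The short (140,78) and medium (345,68) blocks are in their trays too. The arm is clear, so I hand in.

```bash
python3 -c "
from plant import ticket
print(ticket.hand_in())"
```

```text
the job is handed in; nothing more can be done
None
```

The job is handed in at about 27 s: the short and medium blocks are in their fixed trays, and the loose tray was stacked empty between all four irons before the longest block went in; I never touched the tin, mallet or quoin.

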